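# Move the yoke to the folded hook and fold the emptied one

## Robot

A 6-joint arm with a two-finger parallel gripper is mounted at the origin on the work surface. World frame = base frame: x ahead of the robot, y to its left, z up, the work surface at z = 0. Lengths are in m, angles in rad, forces in N, time in s.
With the tool pointing down it reaches from about 0.4 to 0.925 m from the base axis. Payload 3.4 kg.
Tool frame: the origin (TCP) lies at the very end of the fingers, on their centre line; the grasp point (between the pads) lies 19 mm behind it (grip_point_offset is the distance from the TCP to the grasp point, in m); x points along the fingers, y is the direction in which the jaws open and shut, and the axes are right-handed (so a half turn about x gives the same grasp; the last joint's range is limited). The gripper opens to 85 mm and grips with 20 to 120 N. Pads are 22 mm wide; open, the fingers measure 114 mm over their backs; the gripper's body (76 mm by 85 mm) begins 54 mm behind the grasp point. The pads swing forward as they close: fully open they stand 13 mm farther back than shut.
Start: joints at [1.111, 0.307, 1.506, -0, 1.328, -0.073], TCP at [0.216, 0.533, 0.231] pointing down, gripper open.
Joint ranges: [-3.12, 3.12], [-1.05, 2.28], [0.14, 2.33], [-1.42, 4.57], [0.1, 2.73], [-2.68, 2.68]. Speed limits (rad/s): [2.57, 2.57, 3.14, 3.14, 3.14, 3.14].

## Interface

Orientations are given as a unit quaternion [x, y, z, w].
In Python, from plant import get_state, capture, hand_in, grip_point_offset gives the robot as it stands.
- The arm moves only by the tool step_arm, never from a script. Its argument "steps" is a list of rows, each an object of numbers: "gripper": the opening, from 0 (shut) to 1 (fully open); "dx", "dy", "dz": the shift along the tool's x, y, z in units of 25 mm (1.0 is 25 mm); "roll": the turn about the tool's x in units of 8 degrees (1.0 is 8 degrees). In form: [{"gripper": .., "dx": .., "dy": .., "dz": .., "roll": ..}, ...]. A call has exactly 8 rows; each row is the pose to reach, as a shift and turn from the pose commanded when the call began, along the tool's axes at that moment; what a row does not reach only later rows make up. A row lasts 1/10 s, in which the tool goes at most 50 mm and 8.59 degrees, less where a joint would pass 70% of its speed; a pose out of reach is approached as far as the arm can. A call with a gripper value outside its range is refused whole. The fingers move at their own pace and stop on an object; "grip_force" is the grip in N (left out, the last holds). Time passes only in rows, so rows that repeat a pose let the fingers close, or fill a call up. It gives the time, the measured TCP pose, the force and the opening at its end, in the units of the state.
- get_state(): the state, without advancing time (a new reading comes with each control period).
- capture(name): name is "scene" or "top" or "wrist"; returns a dict with "pixels" (400x640x3 uint8, red, green, blue), "depth" (400x640 float32, m along the optical axis (not along the pixel's ray), 0 where there is no reading), "fx", "fy", "cx", "cy" (pixels), "origin" and "attitude" of the camera in the world; the wrist camera has in their place "mount" (4x4, takes a point from camera to tool coordinates, whose origin is the TCP and whose axes are the tool frame's). Camera axes: x right, y down, z forward; pixel columns grow to the right and rows downward; lengths in m; the calibration is good to about 2 mm. The wrist camera is an equidistant fisheye: a pixel r from the principal point sees the ray r / f radians off the axis. A picture is of the moment at which its call begins: read the wrist's pose just before it.
- hand_in(): hands the job in, once; it reports no verdict.
The state is a dict: "t": time; "joint_pos": joint angles; "joint_vel": joint speeds; "joint_efforts": joint torques, N m; "ee_pos": TCP position; "tcp_rot": TCP orientation; "force": force on the tool from outside, world axes, zero at the start; "moment": the same for the moment, N m; "grip_width": finger opening in m.
Only numpy, scipy, OpenCV 4.12 (cv2) and the standard library are available. Lean on these libraries where they do the work, as an engineer would, in place of code of your own. Each camera call takes 0.05 s, during which the arm holds its last target.

## Task

Swing the empty folded hook straight out from its panel, then take the U-shaped metal yoke off the other hook and hang it by its bar over the hook you opened, without dropping it. Once the first hook is empty, fold it flat against its panel.

Things in the scene. Friction and masses are not known exactly. Their poses are not given: they have to be found in the camera images.
- yoke: Plain aluminium upside-down U (sizes in mm), 0.09-0.18 kg, hung by its bar across the loaded hook's arm. Origin: middle of the bar's underside. z up, y along the bar, x along the arm. Bar 50 (y) x 24 (x) x 6 thick. Flat 5 thick legs at its ends, 40 apart inside, 50 outside, reach 80 below the origin (56 over bosses, from 52 down). Lifts straight off. Grip across the legs just under the bar.
- loaded_hook_pin (a point): Point on the pin's axis level with the arm's top; x axis along the arm from hinge to pin (hinge axis 105 mm back), z up. The hook with the yoke at the start: dark steel arm 10 wide, 12 high, top 165 above the bench, swings level on a fixed upright panel (150 wide, 14 thick, top edge 155 up); at its end a round upright pin, 12 thick, 35 tall above the arm. Hinge axis 22 off the panel's mid-plane.
- loaded_hook (a joint): Swing of that hook, rad: 0 = folded flat along the panel's +x face, arm pointing about -y; 1.57 = straight out, about +x; stops at both. Opens counter-clockwise seen from above. No spring: stays where left; about 2 N on the pin moves it. Starts at 1.48 to 1.57. The pin can be pushed round by closed fingers from either side.
- spare_hook_pin (a point): Point on the pin's axis level with the arm's top; x axis along the arm from hinge to pin (hinge axis 105 mm back), z up. The empty hook, folded at the start, same make and sizes as the loaded one, on a panel of its own; which is left and which right varies. The panel's top edge is 10 mm below the arm's top, so fingers can pass behind the pin above the panel and push it out.
- spare_hook (a joint): Swing of the spare hook, rad: 0 = folded flat along its panel, 1.57 = straight out; same sense and stiffness as the loaded hook. Starts at 0 to 0.1.
Things that resemble listed ones, but are neither listed nor needed, are in the scene too. What is shaped like the part that bears spare_hook_pin but yellow is not meant.

How it is judged:
By the outcome, as a careful person would: the job done as asked, in the order asked, and still so for the second after the job is handed in, with the robot touching nothing.
It also fails if it takes over 64 s, if anything falls off the work surface, if the arm or the gripper's body presses on something with over 40 N, if the wrist force passes 120 N, or if a joint passes its speed limit or range.

## Working session

There is one attempt and no reset: what is moved stays moved. The work goes in short steps, Python scripts to look and compute and a tool call to move; the robot and the scene stay as the last step left them, time stands still between calls to the robot, and variables do not carry over. Pictures are saved under pics/ and viewed, and the job is handed in when it is done.

Besides the shell and the picture viewer there is one more tool, called after "Emit:" by a JSON object that holds its "fn" and its "kwargs". step_arm: Moves the arm, as the interface text tells. Its arguments: {"type":"object","properties":{"steps":{"type":"array","items":{"type":"object","properties":{"gripper":{"type":"number"},"dx":{"type":"number"},"dy":{"type":"number"},"dz":{"type":"number"},"roll":{"type":"number"}}}},"grip_force":{"type":"number"}},"required":["steps"]}

```bash
mkdir -p pics; ls; cat > h.py <<'E'
import numpy as np,cv2
from plant import get_state, capture
from scipy.spatial.transform import Rotation as R
def save(n,f):
    c=capture(n); cv2.imwrite('pics/'+f+'.png',c['pixels'][:,:,::-1]); np.savez('pics/'+f+'.npz',**{k:v for k,v in c.items()}); return c
def load(f): return dict(np.load('pics/'+f+'.npz'))
def att(a):
    a=np.array(a); return R.from_quat(a).as_matrix() if a.size==4 else a[:3,:3]
def pts(c):
    v,u=np.mgrid[0:400,0:640]; z=c['depth']; P=np.stack([(u-c['cx'])/c['fx']*z,(v-c['cy'])/c['fy']*z,z],-1)
    return P@att(c['attitude']).T+np.array(c['origin'])
E
python3 - <<'E'
from h import *
s=get_state(); print(s)
for n in('scene','top'):
    c=save(n,n+'0'); print(n,c['fx'],c['origin'],c['attitude'])
c=save('wrist','wrist0'); print(c['mount'],c['fx'])
E
```

```text
pics
{'t': 0.0, 'joint_pos': array([ 1.11152313e+00,  3.07545878e-01,  1.50766513e+00, -7.39534576e-06,
        1.32844183e+00, -7.35146114e-02]), 'joint_vel': array([-0.00117215, -0.00116093, -0.00142219, -0.0001212 ,  0.00197174,
       -0.00050049]), 'joint_efforts': array([-3.09226812e-05, -4.57558358e+01, -2.51912463e+01, -1.76652102e-04,
        1.37333554e-02,  9.99409878e-06]), 'ee_pos': array([0.21606793, 0.53209326, 0.23039972]), 'tcp_rot': array([ 0.13483813,  0.69418352, -0.13624485,  0.69380492]), 'force': array([-0.27356441,  0.17412013,  0.22709597]), 'moment': array([ 0.04092874, -0.02098177, -0.01278785]), 'grip_width': 0.08544024101028319}
scene 394.14559855762866 [0.84836994 0.51520584 0.75759471] [ 0.31387243  0.86429659 -0.36804642 -0.13790331]
top 459.1892174134357 [ 0.27459393 -0.00312126  1.27484733] [-0.70177811  0.71041752 -0.04123408  0.03337929]
[[-1.95262135e-04 -2.98447444e-01  9.54426050e-01 -1.43063037e-01]
 [ 9.99999961e-01  1.34280272e-04  2.46575134e-04 -2.74396419e-04]
 [-2.01750308e-04  9.54426061e-01  2.98447406e-01 -7.59129716e-02]
 [ 0.00000000e+00  0.00000000e+00  0.00000000e+00  1.00000000e+00]] 309.70691628693146
```

View pics/scene0.png

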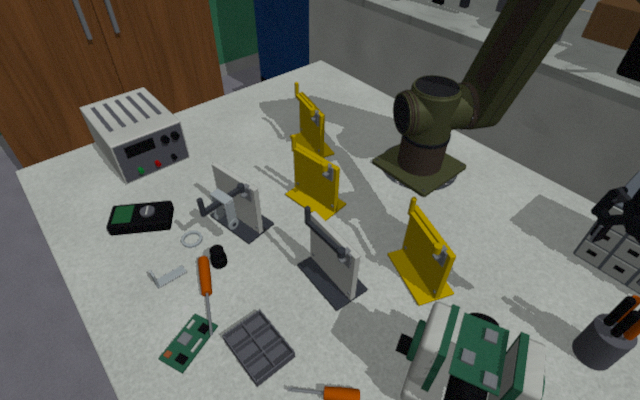

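View pics/top0.png

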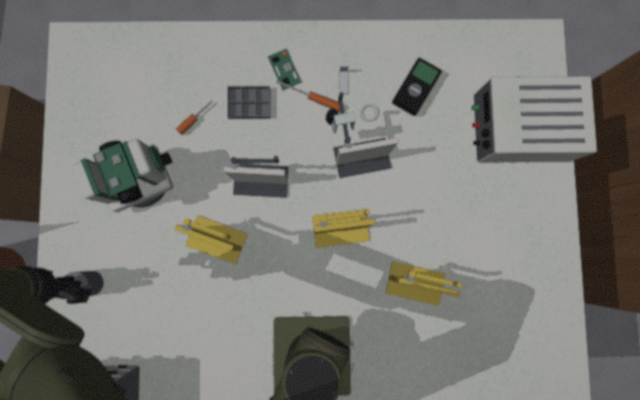

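The scene shows the yoke on the hook at about (225,205). The spare grey panel with its folded hook is at (335,255), pin at (308,215). The other three hooks are yellow decoys. Next I'll enlarge the top view.

```bash
python3 - <<'E'
from h import *
c=load('top0'); im=c['pixels'][40:210,210:420,::-1]; cv2.imwrite('pics/t1.png',cv2.resize(im,None,fx=3.8,fy=3.5,interpolation=3))
s=load('scene0'); im=s['pixels'][150:310,180:380,::-1]; cv2.imwrite('pics/s1.png',cv2.resize(im,None,fx=4,fy=3.7,interpolation=3))
P=pts(c)
for lo,hi in((.14,.16),(.16,.18),(.185,.21)):
  m=(P[...,2]>lo)&(P[...,2]<hi); m[:40]=0;m[210:]=0;m[:,:210]=0;m[:,420:]=0
  n,l,st,ce=cv2.connectedComponentsWithStats(m.astype('uint8'))
  for i in range(1,n):
    if st[i,4]>5:
      q=P[l==i]; r=cv2.minAreaRect(q[:,:2].astype('float32')*1000); print(lo,ce[i].round(),st[i,4],q.mean(0).round(4),r)
E
```

```text
0.14 [335. 123.] 14 [ 0.5966 -0.066   0.1507] ((598.2614135742188, -64.9774398803711), (19.70696449279785, 3.9937584400177), 23.11415672302246)
0.14 [367. 145.] 418 [ 0.5391 -0.1432  0.1544] ((548.1792602539062, -146.10092163085938), (32.27912521362305, 149.57884216308594), 9.835991859436035)
0.14 [253. 170.] 419 [0.4794 0.1402 0.1549] ((484.3157958984375, 135.9824981689453), (148.4368896484375, 26.0042667388916), 85.48463439941406)
0.14 [246. 162.] 9 [0.4992 0.1561 0.1573] ((499.1507873535156, 156.4676055908203), (19.666584014892578, 1.032291054725647), 89.74082946777344)
0.14 [256. 162.] 10 [0.4987 0.1301 0.1584] ((498.6551513671875, 130.14389038085938), (0.7281360030174255, 22.290618896484375), 0.3650757670402527)
0.16 [344. 119.] 363 [ 0.6013 -0.0881  0.1698] ((599.817138671875, -87.24067687988281), (53.916831970214844, 103.36264038085938), 76.75212860107422)
0.16 [253. 160.] 202 [0.5029 0.1385 0.1668] ((504.0340270996094, 134.8768310546875), (117.32974243164062, 15.918103218078613), 89.90990447998047)
0.185 [341.  94.] 26 [ 0.6548 -0.0782  0.1987] ((655.7911376953125, -78.12051391601562), (10.43360710144043, 9.354108810424805), 32.90439987182617)
0.185 [276. 158.] 26 [0.5011 0.0798 0.1975] ((501.6972351074219, 79.9532699584961), (10.891744613647461, 9.703892707824707), 69.38829803466797)
```

View pics/t1.png

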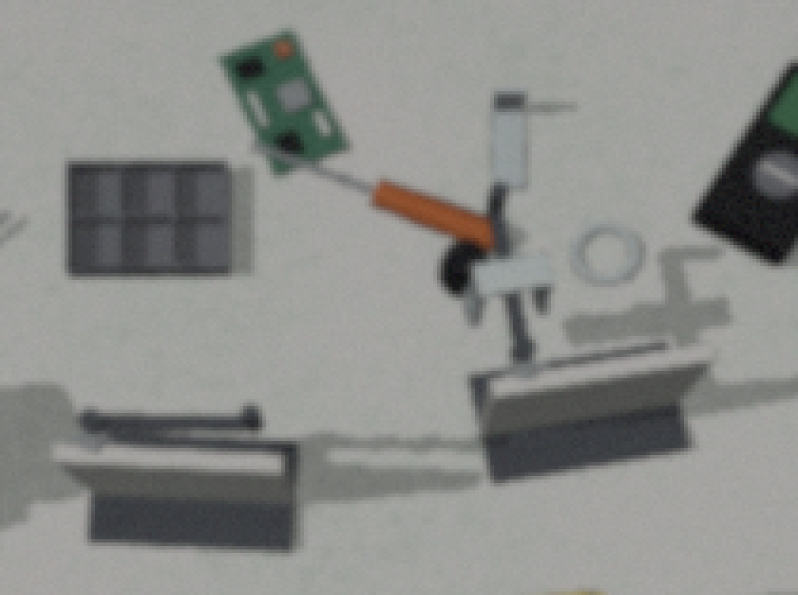

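View pics/s1.png

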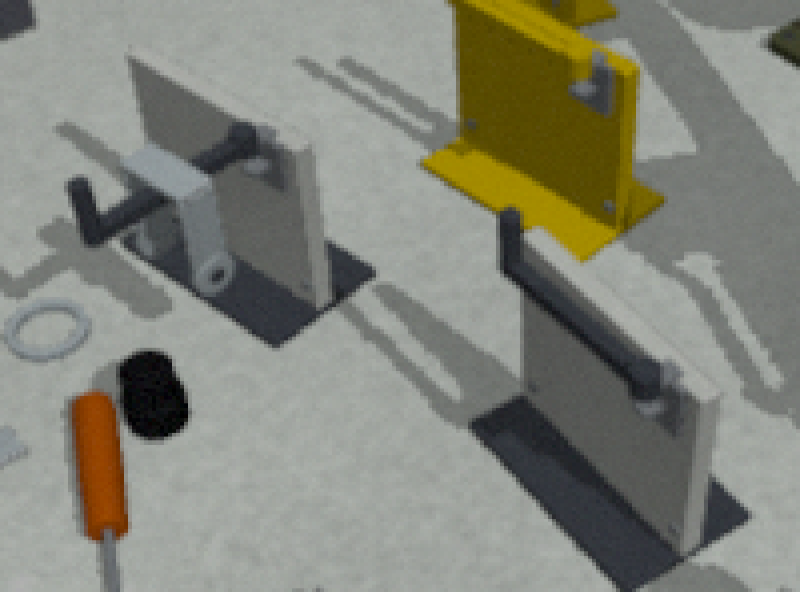

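The top zoom shows the spare pin at its right end (250,418), with the hinge at (90,420). The loaded pin is at (498,189), its hinge at (520,350) and the yoke bar at (510,272). Next I'll fit the lines.

```bash
python3 - <<'E'
from h import *
for nm in('top0','scene0'):
  c=load(nm);P=pts(c).reshape(-1,3);px=c['pixels'].reshape(-1,3).astype(int)
  dark=px.sum(1)<270
  print(nm)
  def fit(nm,m):
    q=P[m][:,:2]
    if len(q)<6: print(nm,len(q));return
    for _ in range(3):
      mu=q.mean(0);d=np.linalg.svd(q-mu)[2][0]; n=np.array([-d[1],d[0]]);e=(q-mu)@n
      q=q[abs(e)<2.5*e.std()+1e-4]
    t=(q-mu)@d
    print(nm,len(q),mu.round(4),d.round(4),'deg',np.degrees(np.arctan2(d[1],d[0])).round(1),'range',t.min().round(4),t.max().round(4),'std',e.std().round(4))
  x,y,z=P.T
  box=lambda a,b,cc,d:(x>a)&(x<b)&(y>cc)&(y<d)
  fit('spare panel',box(.45,.496,.04,.24)&(z>.15)&(z<.16)&~dark)
  fit('spare arm',box(.485,.53,.09,.18)&(z>.16)&(z<.172)&dark)
  fit('spare pin',box(.485,.53,.06,.10)&(z>.18)&(z<.21))
  fit('load panel',box(.5,.57,-.24,-.06)&(z>.15)&(z<.16)&~dark)
  fit('load arm',box(.55,.66,-.13,-.06)&(z>.158)&(z<.168)&dark)
  fit('load pin',box(.63,.68,-.1,-.05)&(z>.18)&(z<.21))
  fit('bar',box(.55,.65,-.14,-.03)&(z>.166)&(z<.176)&~dark)
  m=box(.55,.65,-.14,-.03)&(z>.167)&(z<.177)&~dark
  print(cv2.minAreaRect(P[m][:,:2].astype('float32')*1000),z[m].mean())
E
```

```text
top0
spare panel 366 [0.4795 0.1393] [0.0793 0.9969] deg 85.5 range -0.0771 0.0713 std 0.0046
spare arm 100 [0.5013 0.1345] [-0.0315 -0.9995] deg -91.8 range -0.0446 0.0433 std 0.0021
spare pin 27 [0.501  0.0796] [-0.6504 -0.7596] deg -130.6 range -0.0071 0.0046 std 0.003
load panel 356 [ 0.5397 -0.1437] [ 0.1587 -0.9873] deg -80.9 range -0.0707 0.0785 std 0.0048
load arm 76 [ 0.6059 -0.0854] [-0.987  -0.1605] deg -170.8 range -0.0498 0.0536 std 0.0025
load pin 31 [ 0.6544 -0.0778] [-0.9087 -0.4175] deg -155.3 range -0.0066 0.0045 std 0.0029
bar 201 [ 0.6045 -0.0892] [-0.1733  0.9849] deg 100.0 range -0.0248 0.0253 std 0.0081
((598.8223266601562, -86.9607162475586), (53.374717712402344, 87.34088897705078), 73.54032135009766) 0.17189949778977912
scene0
spare panel 419 [0.479  0.1418] [0.0728 0.9973] deg 85.8 range -0.0792 0.0698 std 0.0043
spare arm 215 [0.5027 0.1367] [0.0267 0.9996] deg 88.5 range -0.0466 0.0429 std 0.0032
spare pin 57 [0.5025 0.082 ] [-0.554   0.8325] deg 123.6 range -0.0059 0.005 std 0.0025
load panel 294 [ 0.539  -0.1439] [-0.1752  0.9845] deg 100.1 range -0.0785 0.0715 std 0.0045
load arm 180 [ 0.6055 -0.0837] [0.9865 0.1639] deg 9.4 range -0.0561 0.0546 std 0.003
load pin 56 [ 0.6558 -0.0753] [-0.9164  0.4003] deg 156.4 range -0.006 0.0058 std 0.0023
bar 203 [ 0.6039 -0.0867] [-0.154   0.9881] deg 98.9 range -0.028 0.0237 std 0.0074
((610.4208984375, -88.20164489746094), (38.82549285888672, 50.78530502319336), 9.584628105163574) 0.1713700707462133
```

```bash
cat >> h.py <<'E'
def plan(wps,s=None):
    """wps: (x,y,z,jawyaw_deg,grip); prints rows relative to current pose"""
    s=s or get_state(); M=R.from_quat(s['tcp_rot']).as_matrix(); p=s['ee_pos']
    yaw0=np.degrees(np.arctan2(M[1,1],M[0,1]))
    print('t',round(s['t'],2),'pos',p.round(4),'jaw yaw',yaw0.round(1),'xaxis',M[:,0].round(3),'F',s['force'].round(1),'w',round(s['grip_width'],4),'q',s['joint_pos'].round(2))
    for w in wps:
        d=M.T@(np.array(w[:3])-p)/.025
        dy=(w[3]-yaw0+90)%180-90
        print(dict(gripper=w[4],dx=round(d[0],2),dy=round(d[1],2),dz=round(d[2],2),roll=round(-dy/8,2)))
E
python3 - <<'E'
from h import *
H=np.array([.5049,.1858])
a=np.radians(-91.7); rad=np.array([np.cos(a),np.sin(a)]); tan=np.array([-rad[1],rad[0]])
b=H+.105*rad-tan*.027; print(b)
plan([(*b,.235,-91.7,0),(*b,.172,-91.7,0)])
P=pts(load('top0'));z=P[...,2]
for n,bx in(('dev',np.s_[120:220,70:190]),('bracket',np.s_[60:95,335:360]),('all right',np.s_[30:200,200:470])): 
  q=P[bx].reshape(-1,3);print(n,np.percentile(q[:,2],[50,99,100]),q[q[:,2]>.05].min(0) if (q[:,2]>.05).any() else 0,q[q[:,2]>.05].max(0) if (q[:,2]>.05).any() else 0)
E
```

```text
[0.47479693 0.0816472 ]
t 0.15 pos [0.2162 0.5322 0.2306] jaw yaw 67.9 xaxis [-0.001 -0.001 -1.   ] F [-0.2  0.9 -0.5] w 0.0856 q [ 1.11  0.31  1.51 -0.    1.33 -0.07]
{'gripper': 0, 'dx': np.float64(-0.16), 'dy': np.float64(-12.81), 'dz': np.float64(16.37), 'roll': np.float64(-2.55)}
{'gripper': 0, 'dx': np.float64(2.36), 'dy': np.float64(-12.8), 'dz': np.float64(16.37), 'roll': np.float64(-2.55)}
dev [0.00492187 0.20489721 1.27484733] [ 0.27459393 -0.00312126  0.05012026] [0.57102352 0.55878512 1.27484733]
bracket [0.00248182 0.20261409 1.27484733] [ 0.27459393 -0.11003429  0.05116136] [ 0.79040946 -0.00312126  1.27484733]
all right [0.00204199 0.16953927 1.27484733] [ 0.27459393 -0.22155286  0.05002477] [0.79040946 0.21131777 1.27484733]
```

Emit:
{"fn": "step_arm", "kwargs": {"steps": [{"gripper": 0,"dx": -1,"dy": 0,"dz": 0,"roll": 0},{"gripper": 0,"dx": -2,"dy": -1,"dz": 1.2,"roll": -0.3},{"gripper": 0,"dx": -2,"dy": -2.2,"dz": 2.8,"roll": -0.8},{"gripper": 0,"dx": -2,"dy": -3.4,"dz": 4.4,"roll": -1.2},{"gripper": 0,"dx": -2,"dy": -4.6,"dz": 6.0,"roll": -1.6},{"gripper": 0,"dx": -2,"dy": -5.8,"dz": 7.5,"roll": -2},{"gripper": 0,"dx": -2,"dy": -7,"dz": 9,"roll": -2.3},{"gripper": 0,"dx": -2,"dy": -8.2,"dz": 10.5,"roll": -2.55}]}}

```text
t: 0.95
ee_pos: [0.3828, 0.2422, 0.2812]
tcp_rot: [0.01, 0.707, -0.01, 0.707]
force: [1.6, 0.7, -0.6]
grip_width: -0.0003
```

```bash
python3 - <<'E'
from h import *
plan([(.4748,.0816,.28,-91.7,0),(.4748,.0816,.235,-91.7,0)])
E
```

```text
t 0.95 pos [0.3828 0.2422 0.2812] jaw yaw 88.4 xaxis [ 0.  0. -1.] F [ 1.6  0.7 -0.6] w -0.0003 q [ 0.47  0.09  1.66 -0.    1.39 -1.07]
{'gripper': 0, 'dx': np.float64(0.05), 'dy': np.float64(-6.32), 'dz': np.float64(3.86), 'roll': np.float64(0.01)}
{'gripper': 0, 'dx': np.float64(1.85), 'dy': np.float64(-6.32), 'dz': np.float64(3.86), 'roll': np.float64(0.01)}
```

Emit:
{"fn": "step_arm", "kwargs": {"steps": [{"gripper": 0,"dx": 0,"dy": -1.5,"dz": 0.9,"roll": 1},{"gripper": 0,"dx": 0,"dy": -3,"dz": 1.8,"roll": 2},{"gripper": 0,"dx": 0,"dy": -4.5,"dz": 2.7,"roll": 3},{"gripper": 0,"dx": 0,"dy": -5.7,"dz": 3.4,"roll": 4},{"gripper": 0,"dx": 0,"dy": -6.3,"dz": 3.86,"roll": 5},{"gripper": 0,"dx": 0,"dy": -6.32,"dz": 3.86,"roll": 6},{"gripper": 0,"dx": 0,"dy": -6.32,"dz": 3.86,"roll": 7},{"gripper": 0,"dx": 0,"dy": -6.32,"dz": 3.86,"roll": 8}]}}

```text
t: 1.75
ee_pos: [0.4741, 0.0827, 0.2809]
tcp_rot: [0.385, 0.593, -0.386, 0.592]
force: [-0.6, 0.4, -0.2]
grip_width: -0.0001
```

```bash
python3 - <<'E'
from h import *
plan([(.4748,.0816,.235,-1.7,0)])
E
```

```text
t 1.75 pos [0.4741 0.0827 0.2809] jaw yaw 23.9 xaxis [-0.001 -0.    -1.   ] F [-0.6  0.4 -0.2] w -0.0001 q [ 0.08  0.14  1.61  0.    1.4  -0.33]
{'gripper': 0, 'dx': np.float64(1.84), 'dy': np.float64(0.01), 'dz': np.float64(0.05), 'roll': np.float64(3.2)}
```

Emit:
{"fn": "step_arm", "kwargs": {"steps": [{"gripper": 0,"dx": 0,"dy": 0,"dz": 0,"roll": 1},{"gripper": 0,"dx": 0.6,"dy": 0,"dz": 0,"roll": 2},{"gripper": 0,"dx": 1.2,"dy": 0,"dz": 0,"roll": 3},{"gripper": 0,"dx": 1.84,"dy": 0,"dz": 0.05,"roll": 3.2},{"gripper": 0,"dx": 1.84,"dy": 0,"dz": 0.05,"roll": 3.2},{"gripper": 0,"dx": 1.84,"dy": 0,"dz": 0.05,"roll": 3.2},{"gripper": 0,"dx": 1.84,"dy": 0,"dz": 0.05,"roll": 3.2},{"gripper": 0,"dx": 1.84,"dy": 0,"dz": 0.05,"roll": 3.2}]}}

```text
t: 2.55
ee_pos: [0.4754, 0.0822, 0.2362]
tcp_rot: [0.506, 0.494, -0.505, 0.495]
force: [0.2, -0.4, 0.4]
grip_width: -0.0
```

```bash
python3 - <<'E'
from h import *
plan([(.4748,.0816,.172,-1.7,0)])
c=save('scene','scene1');im=c['pixels'][130:310,200:400,::-1]; cv2.imwrite('pics/s2.png',cv2.resize(im,None,fx=4,fy=3.3,interpolation=3))
save('wrist','wrist1')
E
```

```text
t 2.55 pos [0.4754 0.0822 0.2362] jaw yaw -1.3 xaxis [ 0.002  0.    -1.   ] F [ 0.2 -0.4  0.4] w -0.0 q [ 0.08  0.17  1.68 -0.    1.28  0.11]
{'gripper': 0, 'dx': np.float64(2.57), 'dy': np.float64(-0.03), 'dz': np.float64(0.02), 'roll': np.float64(0.05)}
```

View pics/s2.png

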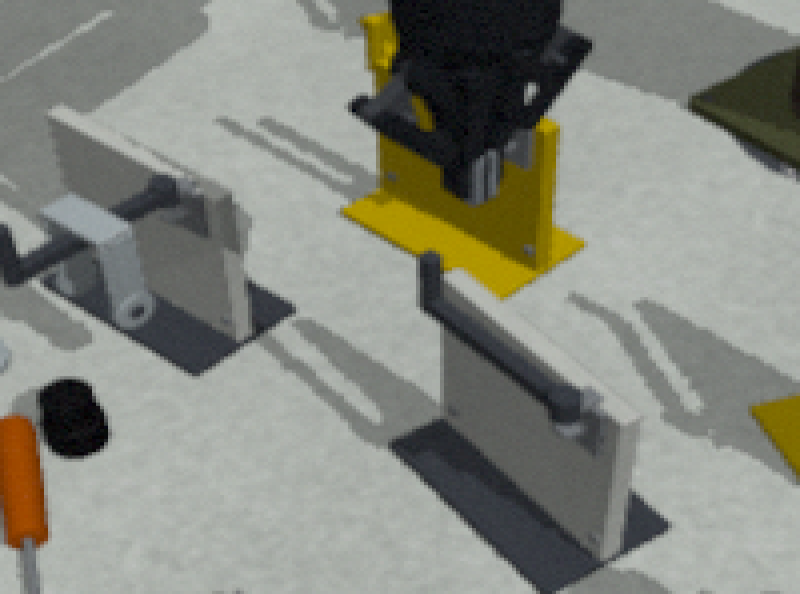

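View pics/wrist1.png

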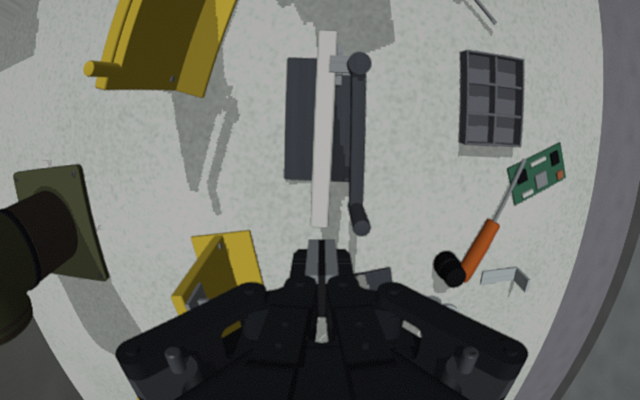

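The wrist view shows the folded arm with its pin at (360,218) and the hinge end at (358,65), and the closed finger tips at (322,245). Next I'll profile the fingers, to know what clears the pin.

```bash
cat >> h.py <<'E'
def wpts(c):
    v,u=np.mgrid[0:400,0:640]; a=(u-c['cx']);b=(v-c['cy']);r=np.hypot(a,b)+1e-9;th=r/c['fx']
    z=c['depth'];k=np.tan(th)/r
    P=np.stack([a*k*z,b*k*z,z],-1); M=np.array(c['mount']); return P@M[:3,:3].T+M[:3,3]
E
python3 - <<'E'
from h import *
P=wpts(load('wrist1'));ok=load('wrist1')['depth']>0
for lo in range(-90,6,8):
  m=ok&(P[...,0]*1000>=lo)&(P[...,0]*1000<lo+8)&(abs(P[...,1])<.12)&(abs(P[...,2])<.06)
  if m.sum(): q=P[m]*1000; print(lo,m.sum(),'y',q[:,1].min().round(),q[:,1].max().round(),'z',q[:,2].min().round(),q[:,2].max().round())
E
```

```text
-90 7616 y -61.0 63.0 z -18.0 3.0
-82 5846 y -58.0 59.0 z -18.0 11.0
-74 4489 y -51.0 53.0 z -18.0 10.0
-66 2961 y -45.0 46.0 z -17.0 10.0
-58 4104 y -39.0 39.0 z -14.0 12.0
-50 1681 y -32.0 33.0 z -14.0 13.0
-42 680 y -17.0 19.0 z -12.0 11.0
-34 470 y -13.0 14.0 z -11.0 -6.0
-26 524 y -13.0 14.0 z -11.0 -5.0
-18 455 y -13.0 14.0 z -11.0 -5.0
-10 199 y -12.0 12.0 z -11.0 -5.0
```

Emit:
{"fn": "step_arm", "kwargs": {"steps": [{"gripper": 0,"dx": 0.8,"dy": 0,"dz": 0,"roll": 0},{"gripper": 0,"dx": 1.6,"dy": 0,"dz": 0,"roll": 0},{"gripper": 0,"dx": 2.3,"dy": 0,"dz": 0,"roll": 0},{"gripper": 0,"dx": 2.6,"dy": 0,"dz": 0,"roll": 0},{"gripper": 0,"dx": 2.6,"dy": 0,"dz": 0,"roll": 0},{"gripper": 0,"dx": 2.6,"dy": 0.1,"dz": 0,"roll": 0},{"gripper": 0,"dx": 2.6,"dy": 0.2,"dz": 0,"roll": 0},{"gripper": 0,"dx": 2.6,"dy": 0.2,"dz": 0,"roll": 0}]}}

```text
t: 3.45
ee_pos: [0.4809, 0.082, 0.1712]
tcp_rot: [0.506, 0.494, -0.505, 0.495]
force: [0.3, -0.6, -0.1]
grip_width: 0.0002
```

```bash
cat >> h.py <<'E'
def arc(H,angs,d,z,yawoff=90,grip=0,rd=.105):
    o=[]
    for a in angs:
        t=np.radians(a); r=np.array([np.cos(t),np.sin(t)]); n=np.array([-r[1],r[0]])
        o.append((*(np.array(H)+rd*r-d*n),z,a+yawoff,grip))
    return o
E
python3 - <<'E'
from h import *
plan(arc((.5049,.1858),np.linspace(-88,-45,8),.0195,.171))
E
```

```text
t 3.45 pos [0.4809 0.082  0.1712] jaw yaw -1.3 xaxis [ 0.002  0.    -1.   ] F [ 0.3 -0.6 -0.1] w 0.0002 q [ 0.08  0.24  1.77 -0.    1.13  0.11]
{'gripper': 0, 'dx': np.float64(0.01), 'dy': np.float64(0.33), 'dz': np.float64(0.07), 'roll': np.float64(-0.41)}
{'gripper': 0, 'dx': np.float64(0.01), 'dy': np.float64(0.79), 'dz': np.float64(0.1), 'roll': np.float64(-1.18)}
{'gripper': 0, 'dx': np.float64(0.01), 'dy': np.float64(1.24), 'dz': np.float64(0.08), 'roll': np.float64(-1.95)}
{'gripper': 0, 'dx': np.float64(0.01), 'dy': np.float64(1.7), 'dz': np.float64(0.02), 'roll': np.float64(-2.72)}
{'gripper': 0, 'dx': np.float64(0.01), 'dy': np.float64(2.14), 'dz': np.float64(-0.09), 'roll': np.float64(-3.48)}
{'gripper': 0, 'dx': np.float64(0.01), 'dy': np.float64(2.57), 'dz': np.float64(-0.25), 'roll': np.float64(-4.25)}
{'gripper': 0, 'dx': np.float64(0.01), 'dy': np.float64(2.98), 'dz': np.float64(-0.46), 'roll': np.float64(-5.02)}
{'gripper': 0, 'dx': np.float64(0.01), 'dy': np.float64(3.36), 'dz': np.float64(-0.71), 'roll': np.float64(-5.79)}
```

Emit:
{"fn": "step_arm", "kwargs": {"steps": [{"gripper": 0,"dx": 0,"dy": 0.33,"dz": 0.07,"roll": -0.4},{"gripper": 0,"dx": 0,"dy": 0.79,"dz": 0.1,"roll": -1.2},{"gripper": 0,"dx": 0,"dy": 1.24,"dz": 0.08,"roll": -1.95},{"gripper": 0,"dx": 0,"dy": 1.7,"dz": 0.02,"roll": -2.7},{"gripper": 0,"dx": 0,"dy": 2.14,"dz": -0.09,"roll": -3.5},{"gripper": 0,"dx": 0,"dy": 2.57,"dz": -0.25,"roll": -4.25},{"gripper": 0,"dx": 0,"dy": 2.98,"dz": -0.46,"roll": -5},{"gripper": 0,"dx": 0,"dy": 3.36,"dz": -0.71,"roll": -5.8}]}}

```text
t: 4.25
ee_pos: [0.5638, 0.0975, 0.1705]
tcp_rot: [0.268, 0.654, -0.269, 0.654]
force: [-1.1, -1.5, 1.3]
grip_width: 0.0001
```

```bash
python3 - <<'E'
from h import *
plan(arc((.5049,.1858),np.r_[np.linspace(-39,-8,6),-5,-5],.0195,.171))
c=save('scene','scene2');im=c['pixels'][130:310,200:400,::-1]; cv2.imwrite('pics/s3.png',cv2.resize(im,None,fx=4,fy=3.3,interpolation=3))
E
```

```text
t 4.25 pos [0.5638 0.0975 0.1705] jaw yaw 45.3 xaxis [-0.001 -0.001 -1.   ] F [-1.1 -1.5  1.3] w 0.0001 q [ 0.1   0.36  1.6  -0.    1.19 -0.69]
{'gripper': 0, 'dx': np.float64(-0.02), 'dy': np.float64(0.5), 'dz': np.float64(0.1), 'roll': np.float64(-0.71)}
{'gripper': 0, 'dx': np.float64(-0.02), 'dy': np.float64(0.96), 'dz': np.float64(0.11), 'roll': np.float64(-1.48)}
{'gripper': 0, 'dx': np.float64(-0.02), 'dy': np.float64(1.42), 'dz': np.float64(0.08), 'roll': np.float64(-2.26)}
{'gripper': 0, 'dx': np.float64(-0.02), 'dy': np.float64(1.87), 'dz': np.float64(-0.01), 'roll': np.float64(-3.03)}
{'gripper': 0, 'dx': np.float64(-0.02), 'dy': np.float64(2.31), 'dz': np.float64(-0.14), 'roll': np.float64(-3.81)}
{'gripper': 0, 'dx': np.float64(-0.02), 'dy': np.float64(2.74), 'dz': np.float64(-0.32), 'roll': np.float64(-4.58)}
{'gripper': 0, 'dx': np.float64(-0.02), 'dy': np.float64(2.94), 'dz': np.float64(-0.43), 'roll': np.float64(-4.96)}
{'gripper': 0, 'dx': np.float64(-0.02), 'dy': np.float64(2.94), 'dz': np.float64(-0.43), 'roll': np.float64(-4.96)}
```

View pics/s3.png

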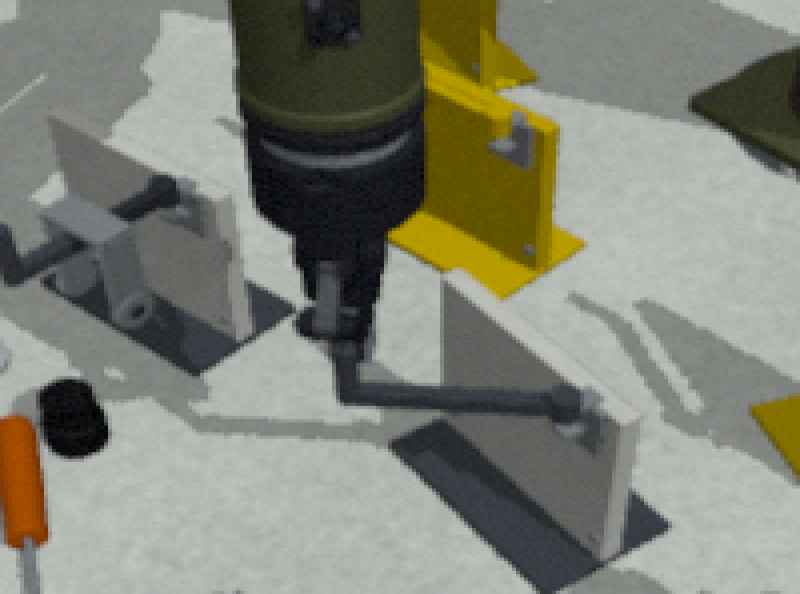

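The arm is half open, with the pin at (345,375) against the fingers. I'll continue the arc.

Emit:
{"fn": "step_arm", "kwargs": {"steps": [{"gripper": 0,"dx": 0,"dy": 0.5,"dz": 0.1,"roll": -0.7},{"gripper": 0,"dx": 0,"dy": 0.96,"dz": 0.11,"roll": -1.5},{"gripper": 0,"dx": 0,"dy": 1.42,"dz": 0.08,"roll": -2.25},{"gripper": 0,"dx": 0,"dy": 1.87,"dz": 0,"roll": -3},{"gripper": 0,"dx": 0,"dy": 2.31,"dz": -0.14,"roll": -3.8},{"gripper": 0,"dx": 0,"dy": 2.74,"dz": -0.32,"roll": -4.6},{"gripper": 0,"dx": 0,"dy": 2.94,"dz": -0.43,"roll": -4.95},{"gripper": 0,"dx": 0,"dy": 2.94,"dz": -0.43,"roll": -4.95}]}}

```text
t: 5.1
ee_pos: [0.6084, 0.1579, 0.1704]
tcp_rot: [0.033, 0.706, -0.033, 0.706]
force: [0.2, 0.0, 0.9]
grip_width: 0.0001
```

```bash
python3 - <<'E'
from h import *
plan(arc((.5049,.1858),[-4,-3,-2],.0195,.171))
E
```

```text
t 5.1 pos [0.6084 0.1579 0.1704] jaw yaw 84.6 xaxis [ 0.  0. -1.] F [0.2 0.  0.9] w 0.0001 q [ 0.19  0.43  1.47 -0.    1.24 -1.29]
{'gripper': 0, 'dx': np.float64(-0.02), 'dy': np.float64(0.04), 'dz': np.float64(-0.01), 'roll': np.float64(-0.17)}
{'gripper': 0, 'dx': np.float64(-0.02), 'dy': np.float64(0.12), 'dz': np.float64(0.0), 'roll': np.float64(-0.29)}
{'gripper': 0, 'dx': np.float64(-0.02), 'dy': np.float64(0.19), 'dz': np.float64(0.01), 'roll': np.float64(-0.42)}
```

Emit:
{"fn": "step_arm", "kwargs": {"steps": [{"gripper": 0,"dx": 0,"dy": 0.03,"dz": 0,"roll": 0},{"gripper": 0,"dx": 0,"dy": 0.06,"dz": 0,"roll": 0},{"gripper": 0,"dx": 0,"dy": 0.09,"dz": 0,"roll": 0},{"gripper": 0,"dx": 0,"dy": 0.12,"dz": 0,"roll": 0},{"gripper": 0,"dx": 0,"dy": 0.15,"dz": 0,"roll": 0},{"gripper": 0,"dx": 0,"dy": 0.15,"dz": 0,"roll": 0},{"gripper": 0,"dx": 0,"dy": 0.15,"dz": 0,"roll": 0},{"gripper": 0,"dx": 0,"dy": 0.15,"dz": 0,"roll": 0}]}}

```text
t: 5.9
ee_pos: [0.6087, 0.1589, 0.1705]
tcp_rot: [0.032, 0.706, -0.034, 0.706]
force: [0.1, -7.3, 1.6]
grip_width: 0.0002
```

```bash
python3 - <<'E'
from h import *
s=get_state();plan([])
c=save('wrist','w2'); P=wpts(c)@R.from_quat(s['tcp_rot']).as_matrix().T+s['ee_pos']
m=(c['depth']>0)&(P[...,2]>.15)&(P[...,2]<.17)&(c['pixels'].astype(int).sum(-1)<270)&(P[...,0]>.515)&(P[...,0]<.6)&(abs(P[...,1]-.18)<.03)
q=P[m][:,:2];print(len(q),q.mean(0));d=np.linalg.svd(q-q.mean(0))[2][0];print(d,np.degrees(np.arctan(d[1]/d[0])))
E
```

```text
t 5.9 pos [0.6087 0.1589 0.1705] jaw yaw 84.6 xaxis [-0.    -0.003 -1.   ] F [ 0.1 -7.3  1.6] w 0.0002 q [ 0.19  0.43  1.47 -0.    1.24 -1.29]
3515 [0.55557287 0.18111153]
[ 0.99782064 -0.06598455] -3.783385240131838
```

View pics/w2.png

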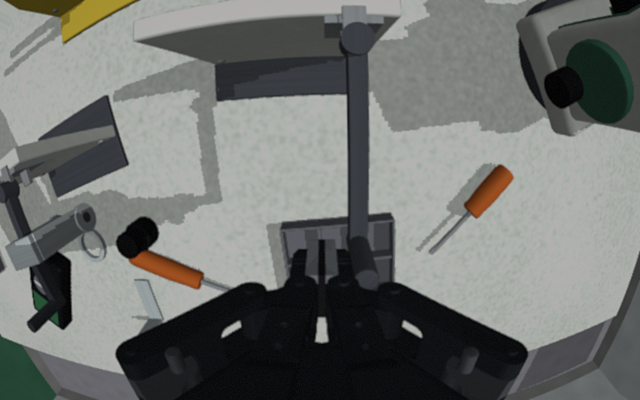

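The arm at column 355 now stands square to its panel. The contact force is 7 N at the stop, so it is fully open. Next, to the yoke.

```bash
python3 - <<'E'
from h import *
plan([(.6035,-.0865,.27,99.4,1)])
E
```

```text
t 5.95 pos [0.6087 0.1588 0.1705] jaw yaw 84.6 xaxis [-0.    -0.004 -1.   ] F [-0.2 -7.4  1.9] w 0.0 q [ 0.19  0.43  1.47 -0.    1.24 -1.29]
{'gripper': 1, 'dx': np.float64(-3.94), 'dy': np.float64(-9.8), 'dz': np.float64(0.71), 'roll': np.float64(-1.84)}
```

Emit:
{"fn": "step_arm", "kwargs": {"steps": [{"gripper": 0,"dx": 0,"dy": -0.8,"dz": 0,"roll": 0},{"gripper": 0,"dx": -1.6,"dy": -1,"dz": 0,"roll": 0},{"gripper": 0.5,"dx": -3.2,"dy": -1.6,"dz": 0.2,"roll": -0.3},{"gripper": 1,"dx": -3.94,"dy": -3.2,"dz": 0.3,"roll": -0.7},{"gripper": 1,"dx": -3.94,"dy": -5,"dz": 0.5,"roll": -1.2},{"gripper": 1,"dx": -3.94,"dy": -6.8,"dz": 0.6,"roll": -1.8},{"gripper": 1,"dx": -3.94,"dy": -8.5,"dz": 0.7,"roll": -1.8},{"gripper": 1,"dx": -3.94,"dy": -9.8,"dz": 0.7,"roll": -1.8}]}}

```text
t: 6.75
ee_pos: [0.6036, -0.0865, 0.2691]
tcp_rot: [-0.055, 0.704, 0.056, 0.705]
force: [0.3, 0.3, 0.4]
grip_width: 0.085
```

Emit:
{"fn": "step_arm", "kwargs": {"steps": [{"gripper": 1,"dx": 0,"dy": 0,"dz": 0,"roll": 0},{"gripper": 1,"dx": 0,"dy": 0,"dz": 0,"roll": 0},{"gripper": 1,"dx": 0,"dy": 0,"dz": 0,"roll": 0},{"gripper": 1,"dx": 0,"dy": 0,"dz": 0,"roll": 0},{"gripper": 1,"dx": 0,"dy": 0,"dz": 0,"roll": 0},{"gripper": 1,"dx": 0,"dy": 0,"dz": 0,"roll": 0},{"gripper": 1,"dx": 0,"dy": 0,"dz": 0,"roll": 0},{"gripper": 1,"dx": 0,"dy": 0,"dz": 0,"roll": 0}]}}

```text
t: 7.55
ee_pos: [0.6036, -0.0841, 0.2688]
tcp_rot: [-0.056, 0.705, 0.056, 0.705]
force: [0.8, 0.3, -0.4]
grip_width: 0.0852
```

```bash
python3 - <<'E'
from h import *
s=get_state()
c=save('wrist','w3'); P=wpts(c)@R.from_quat(s['tcp_rot']).as_matrix().T+s['ee_pos']
im=c['pixels'].astype(int).sum(-1)
m=(c['depth']>0)&(P[...,2]>.163)&(P[...,2]<.178)&(im>270)&(abs(P[...,0]-.605)<.05)&(abs(P[...,1]+.085)<.05)
print(m.sum(),np.median(P[m],0),cv2.minAreaRect(P[m][:,:2].astype('float32')*1000))
m=(c['depth']>0)&(P[...,2]>.153)&(P[...,2]<.17)&(im<270)&(abs(P[...,0]-.605)<.055)&(abs(P[...,1]+.085)<.02)
q=P[m][:,:2];print(len(q),q.mean(0));d=np.linalg.svd(q-q.mean(0))[2][0];print(np.degrees(np.arctan(d[1]/d[0])))
plan([(.6035,-.0865,.135,99.4,1)],s)
E
```

```text
1818 [ 0.60305479 -0.08895244  0.17126396] ((604.0311279296875, -88.91175079345703), (90.88985443115234, 53.47913360595703), 31.950794219970703)
1039 [ 0.59562228 -0.08777347]
9.04752355378338
t 7.55 pos [ 0.6036 -0.0841  0.2688] jaw yaw 99.1 xaxis [ 0.  0. -1.] F [ 0.8  0.3 -0.4] w 0.0852 q [-0.21  0.33  1.37  0.    1.44 -1.94]
{'gripper': 1, 'dx': np.float64(5.35), 'dy': np.float64(-0.1), 'dz': np.float64(-0.02), 'roll': np.float64(-0.03)}
```

View pics/w3.png

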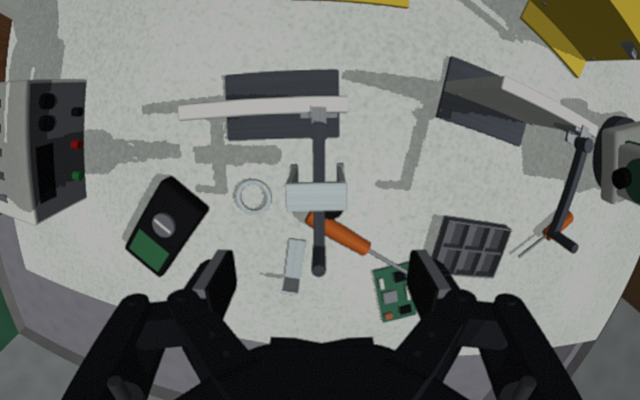

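The bar spans columns 287–346 at row 197, so it is centred between the open fingers (mid ≈ 320). I'll descend and grip.

Emit:
{"fn": "step_arm", "kwargs": {"steps": [{"gripper": 1,"dx": 0.8,"dy": -0.1,"dz": 0,"roll": 0},{"gripper": 1,"dx": 1.8,"dy": -0.12,"dz": 0,"roll": 0},{"gripper": 1,"dx": 2.8,"dy": -0.12,"dz": 0,"roll": 0},{"gripper": 1,"dx": 3.7,"dy": -0.12,"dz": 0,"roll": 0},{"gripper": 1,"dx": 4.5,"dy": -0.12,"dz": 0,"roll": 0},{"gripper": 1,"dx": 5.1,"dy": -0.12,"dz": 0,"roll": 0},{"gripper": 1,"dx": 5.35,"dy": -0.12,"dz": 0,"roll": 0},{"gripper": 1,"dx": 5.35,"dy": -0.12,"dz": 0,"roll": 0}]}}

```text
t: 8.4
ee_pos: [0.6034, -0.0873, 0.1342]
tcp_rot: [-0.056, 0.706, 0.056, 0.704]
force: [-0.2, 1.0, 0.4]
grip_width: 0.0857
```

Emit:
{"fn": "step_arm", "kwargs": {"grip_force": 40, "steps": [{"gripper": 0.8,"dx": 0,"dy": 0,"dz": 0,"roll": 0},{"gripper": 0.7,"dx": 0,"dy": 0,"dz": 0,"roll": 0},{"gripper": 0.6,"dx": 0,"dy": 0,"dz": 0,"roll": 0},{"gripper": 0.3,"dx": 0,"dy": 0,"dz": 0,"roll": 0},{"gripper": 0.3,"dx": 0,"dy": 0,"dz": 0,"roll": 0},{"gripper": 0.3,"dx": 0,"dy": 0,"dz": 0,"roll": 0},{"gripper": 0.3,"dx": 0,"dy": 0,"dz": 0,"roll": 0},{"gripper": 0.3,"dx": 0,"dy": 0,"dz": 0,"roll": 0}]}}

```text
t: 9.2
ee_pos: [0.6047, -0.0877, 0.1362]
tcp_rot: [-0.056, 0.704, 0.056, 0.706]
force: [-1.3, -0.1, 6.3]
grip_width: 0.0494
```

```bash
python3 - <<'E'
from h import *
plan([])
c=save('wrist','w4');c=save('scene','s4');im=c['pixels'][100:280,160:360,::-1]; cv2.imwrite('pics/s4z.png',cv2.resize(im,None,fx=4,fy=3.3,interpolation=3))
E
```

```text
t 9.2 pos [ 0.6047 -0.0877  0.1362] jaw yaw 99.1 xaxis [ 0.002 -0.001 -1.   ] F [-1.3 -0.1  6.3] w 0.0494 q [-0.21  0.44  1.56 -0.    1.15 -1.94]
```

View pics/s4z.png

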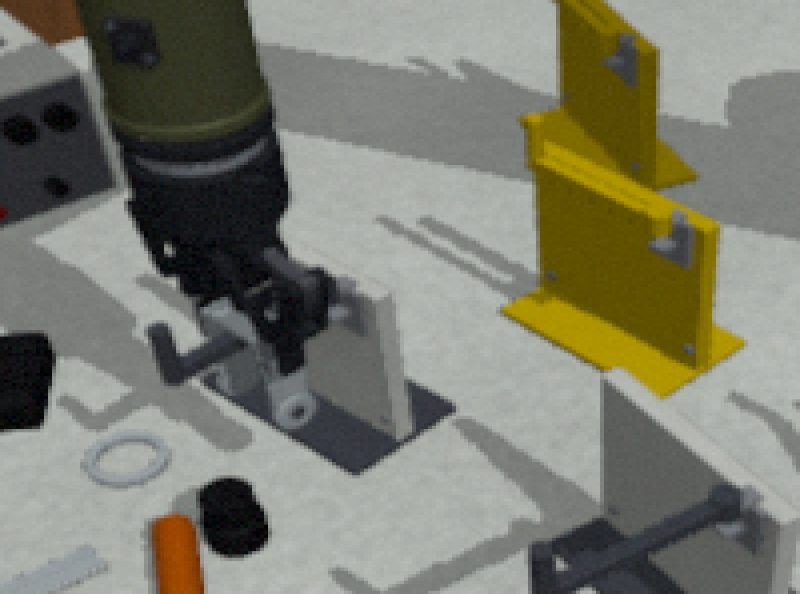

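View pics/w4.png

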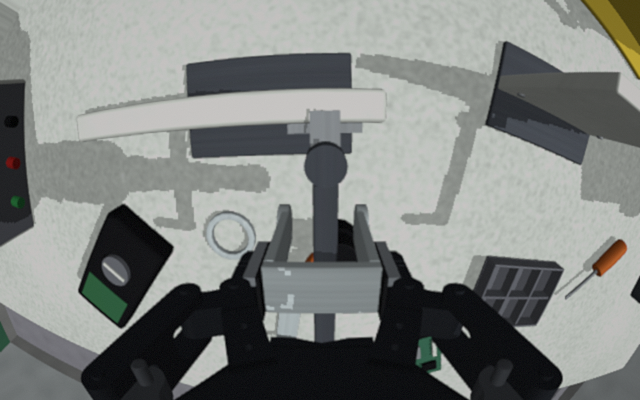

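Both pads are on the legs under the bar, with the gripper at 49 mm. I'll lift.

Emit:
{"fn": "step_arm", "kwargs": {"grip_force": 60, "steps": [{"gripper": 0.3,"dx": 0,"dy": 0,"dz": 0,"roll": 0},{"gripper": 0.3,"dx": -0.3,"dy": 0,"dz": 0,"roll": 0},{"gripper": 0.3,"dx": -0.9,"dy": 0,"dz": 0,"roll": 0},{"gripper": 0.3,"dx": -1.8,"dy": 0,"dz": 0,"roll": 0},{"gripper": 0.3,"dx": -2.7,"dy": 0,"dz": 0,"roll": 0},{"gripper": 0.3,"dx": -3.6,"dy": 0,"dz": 0,"roll": 0},{"gripper": 0.3,"dx": -4.5,"dy": 0,"dz": 0,"roll": 0},{"gripper": 0.3,"dx": -5.2,"dy": 0,"dz": 0,"roll": 0}]}}

```text
t: 10.1
ee_pos: [0.6038, -0.0871, 0.2662]
tcp_rot: [-0.056, 0.705, 0.056, 0.705]
force: [0.1, 0.1, -2.0]
grip_width: 0.0489
```

```bash
python3 - <<'E'
from h import *
s=get_state()
c=save('wrist','w5');T=wpts(c)
im=c['pixels'].astype(int).sum(-1)
m=(c['depth']>0)&(T[...,0]>-.06)&(T[...,0]<.0)&(abs(T[...,1])<.03)&(abs(T[...,2])<.03)&(im>270)
q=T[m];print(len(q),np.percentile(q,[2,50,98],axis=0))
H=np.array([.5049,.1858]);a=np.radians(-4.2);t=H+.052*np.array([np.cos(a),np.sin(a)]);print(t)
plan([(*t,.27,85.8,.3),(*t,.137,85.8,.3)],s)
c=save('scene','s5')
E
```

```text
5512 [[-0.03640419 -0.02453151 -0.01216947]
 [-0.0349642  -0.00062502 -0.00212499]
 [-0.03012397  0.02349272  0.010567  ]]
[0.55676035 0.18199161]
t 10.1 pos [ 0.6038 -0.0871  0.2662] jaw yaw 99.1 xaxis [ 0.  0. -1.] F [ 0.1  0.1 -2. ] w 0.0489 q [-0.21  0.33  1.38  0.    1.43 -1.94]
{'gripper': 0.3, 'dx': np.float64(-0.15), 'dy': np.float64(10.93), 'dz': np.float64(-0.16), 'roll': np.float64(1.66)}
{'gripper': 0.3, 'dx': np.float64(5.17), 'dy': np.float64(10.92), 'dz': np.float64(-0.16), 'roll': np.float64(1.66)}
```

View pics/w5.png

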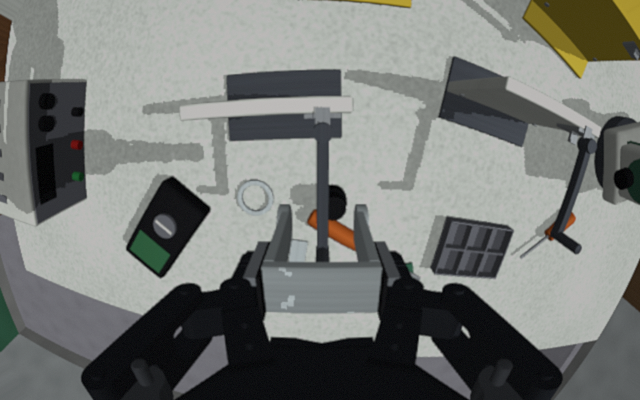

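View pics/s5.png

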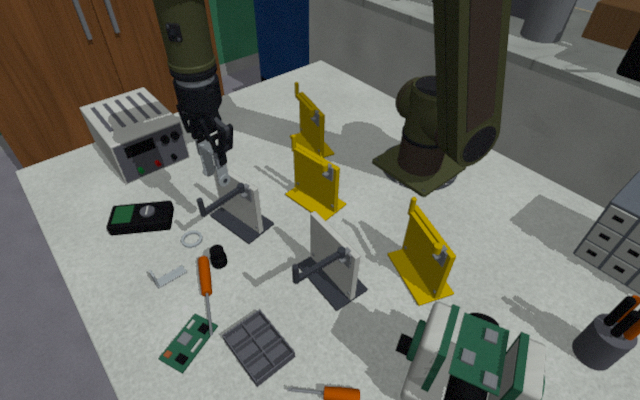

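The yoke is lifted clear and straight, with the bar at (320,285). I'll carry it across above the spare arm.

Emit:
{"fn": "step_arm", "kwargs": {"steps": [{"gripper": 0.3,"dx": -0.15,"dy": 0.6,"dz": 0,"roll": 0.2},{"gripper": 0.3,"dx": -0.15,"dy": 1.9,"dz": 0,"roll": 0.4},{"gripper": 0.3,"dx": -0.15,"dy": 3.4,"dz": 0,"roll": 0.7},{"gripper": 0.3,"dx": -0.15,"dy": 5,"dz": -0.1,"roll": 0.9},{"gripper": 0.3,"dx": -0.15,"dy": 6.6,"dz": -0.1,"roll": 1.2},{"gripper": 0.3,"dx": -0.15,"dy": 8.2,"dz": -0.1,"roll": 1.4},{"gripper": 0.3,"dx": -0.15,"dy": 9.6,"dz": -0.15,"roll": 1.6},{"gripper": 0.3,"dx": -0.15,"dy": 10.5,"dz": -0.16,"roll": 1.66}]}}

```text
t: 11.0
ee_pos: [0.5567, 0.1736, 0.2671]
tcp_rot: [0.026, 0.708, -0.025, 0.705]
force: [-0.0, -0.1, -1.0]
grip_width: 0.0494
```

Emit:
{"fn": "step_arm", "kwargs": {"steps": [{"gripper": 0.3,"dx": 0,"dy": 0.42,"dz": 0,"roll": 0},{"gripper": 0.3,"dx": 0,"dy": 0.42,"dz": 0,"roll": 0},{"gripper": 0.3,"dx": 0,"dy": 0.42,"dz": 0,"roll": 0},{"gripper": 0.3,"dx": 0,"dy": 0.42,"dz": 0,"roll": 0},{"gripper": 0.3,"dx": 0,"dy": 0.42,"dz": 0,"roll": 0},{"gripper": 0.3,"dx": 0,"dy": 0.42,"dz": 0,"roll": 0},{"gripper": 0.3,"dx": 0,"dy": 0.42,"dz": 0,"roll": 0},{"gripper": 0.3,"dx": 0,"dy": 0.42,"dz": 0,"roll": 0}]}}

```text
t: 11.8
ee_pos: [0.5594, 0.1814, 0.2689]
tcp_rot: [0.026, 0.707, -0.026, 0.707]
force: [-0.9, -1.0, -2.0]
grip_width: 0.0489
```

```bash
python3 - <<'E'
from h import *
s=get_state()
c=save('wrist','w6')
P=wpts(c)@R.from_quat(s['tcp_rot']).as_matrix().T+s['ee_pos'];im=c['pixels'].astype(int).sum(-1)
m=(c['depth']>0)&(P[...,2]>.155)&(P[...,2]<.17)&(im<270)&(P[...,0]>.5)&(P[...,0]<.6)&(abs(P[...,1]-.18)<.03)
q=P[m][:,:2];print(len(q),q.mean(0),q.min(0),q.max(0));d=np.linalg.svd(q-q.mean(0))[2][0];print(np.degrees(np.arctan(d[1]/d[0])))
plan([(.5568,.182,.1355,85.8,.3)],s)
E
```

```text
1302 [0.5459518  0.18221106] [0.50002523 0.17431584] [0.59995213 0.19214438]
-3.7049382882255046
t 11.8 pos [0.5594 0.1814 0.2689] jaw yaw 85.8 xaxis [ 0. -0. -1.] F [-0.9 -1.  -2. ] w 0.0489 q [ 0.24  0.3   1.42 -0.    1.42 -1.26]
{'gripper': 0.3, 'dx': np.float64(5.34), 'dy': np.float64(0.02), 'dz': np.float64(-0.11), 'roll': np.float64(-0.0)}
```

View pics/w6.png

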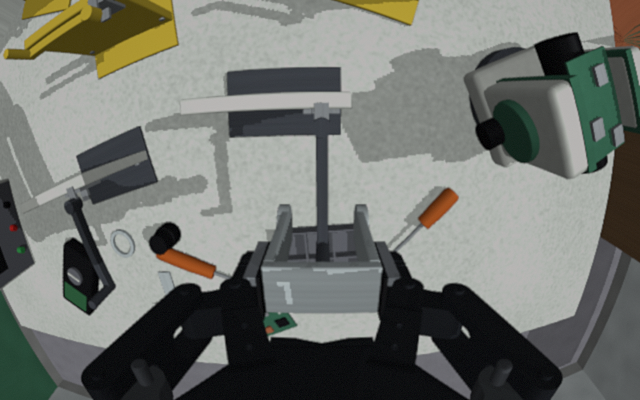

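The arm at column 322 runs centrally between the legs (280–365). I'll lower.

Emit:
{"fn": "step_arm", "kwargs": {"steps": [{"gripper": 0.3,"dx": 0.7,"dy": 0,"dz": -0.1,"roll": 0},{"gripper": 0.3,"dx": 1.6,"dy": 0,"dz": -0.1,"roll": 0},{"gripper": 0.3,"dx": 2.5,"dy": 0,"dz": -0.1,"roll": 0},{"gripper": 0.3,"dx": 3.4,"dy": 0,"dz": -0.1,"roll": 0},{"gripper": 0.3,"dx": 4.2,"dy": 0,"dz": -0.1,"roll": 0},{"gripper": 0.3,"dx": 4.8,"dy": 0,"dz": -0.1,"roll": 0},{"gripper": 0.3,"dx": 5.1,"dy": 0,"dz": -0.1,"roll": 0},{"gripper": 0.3,"dx": 5.2,"dy": 0,"dz": -0.1,"roll": 0}]}}

```text
t: 12.65
ee_pos: [0.5564, 0.1818, 0.138]
tcp_rot: [0.026, 0.707, -0.026, 0.706]
force: [-0.7, 0.5, -1.0]
grip_width: 0.0493
```

Emit:
{"fn": "step_arm", "kwargs": {"steps": [{"gripper": 0.3,"dx": 0.02,"dy": 0,"dz": 0,"roll": 0},{"gripper": 0.3,"dx": 0.05,"dy": 0,"dz": 0,"roll": 0},{"gripper": 0.3,"dx": 0.08,"dy": 0,"dz": 0,"roll": 0},{"gripper": 0.3,"dx": 0.11,"dy": 0,"dz": 0,"roll": 0},{"gripper": 0.3,"dx": 0.12,"dy": 0,"dz": 0,"roll": 0},{"gripper": 0.3,"dx": 0.12,"dy": 0,"dz": 0,"roll": 0},{"gripper": 0.3,"dx": 0.12,"dy": 0,"dz": 0,"roll": 0},{"gripper": 0.3,"dx": 0.12,"dy": 0,"dz": 0,"roll": 0}]}}

```text
t: 13.45
ee_pos: [0.5571, 0.1819, 0.1363]
tcp_rot: [0.026, 0.706, -0.026, 0.707]
force: [-0.5, -0.2, 3.0]
grip_width: 0.0496
```

```bash
python3 - <<'E'
from h import *
plan([])
c=save('wrist','w7');c=save('scene','s7');im=c['pixels'][150:330,230:430,::-1]; cv2.imwrite('pics/s7z.png',cv2.resize(im,None,fx=4,fy=3.3,interpolation=3))
E
```

```text
t 13.45 pos [0.5571 0.1819 0.1363] jaw yaw 85.8 xaxis [ 0.001  0.    -1.   ] F [-0.5 -0.2  3. ] w 0.0496 q [ 0.24  0.41  1.61  0.    1.12 -1.25]
```

View pics/s7z.png

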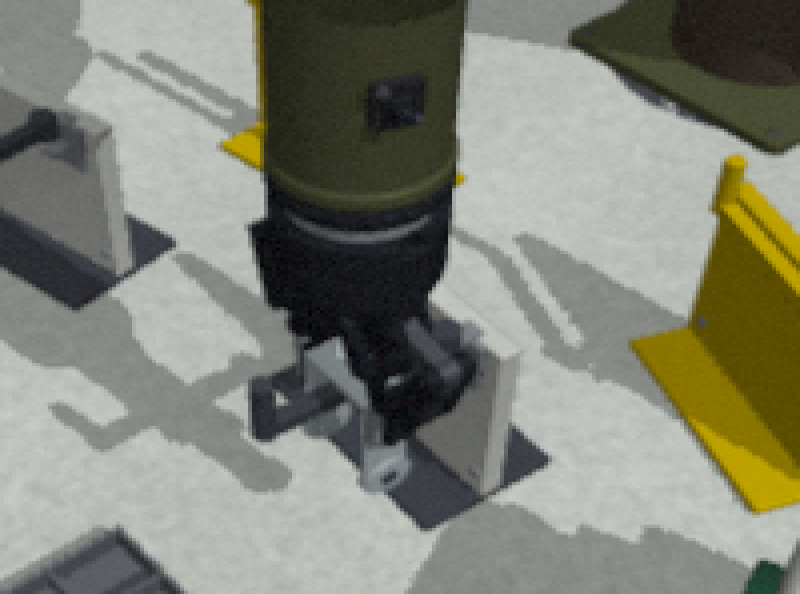

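View pics/w7.png

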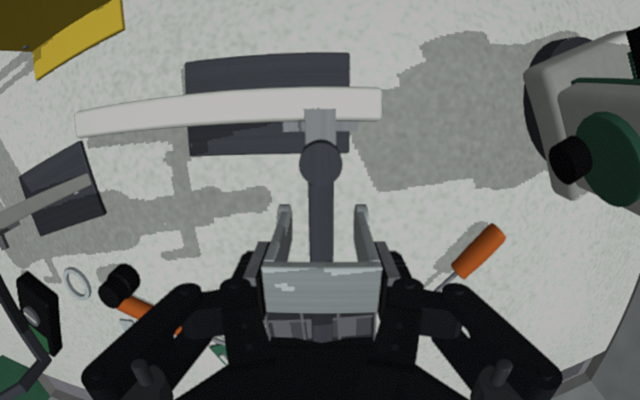

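The bar sits on the arm, between hinge and pin, and the force changed sign to +3 N. I'll release slowly.

Emit:
{"fn": "step_arm", "kwargs": {"steps": [{"gripper": 0.55,"dx": 0,"dy": 0,"dz": 0,"roll": 0},{"gripper": 0.6,"dx": 0,"dy": 0,"dz": 0,"roll": 0},{"gripper": 0.65,"dx": 0,"dy": 0,"dz": 0,"roll": 0},{"gripper": 0.75,"dx": 0,"dy": 0,"dz": 0,"roll": 0},{"gripper": 0.9,"dx": 0,"dy": 0,"dz": 0,"roll": 0},{"gripper": 1,"dx": 0,"dy": 0,"dz": 0,"roll": 0},{"gripper": 1,"dx": 0,"dy": 0,"dz": 0,"roll": 0},{"gripper": 1,"dx": 0,"dy": 0,"dz": 0,"roll": 0}]}}

```text
t: 14.35
ee_pos: [0.5568, 0.1819, 0.1358]
tcp_rot: [0.026, 0.707, -0.026, 0.707]
force: [0.1, 0.7, 0.4]
grip_width: 0.0854
```

```bash
python3 - <<'E'
from h import *
plan([])
c=save('wrist','w8')
E
```

```text
t 14.35 pos [0.5568 0.1819 0.1358] jaw yaw 85.8 xaxis [-0.  0. -1.] F [0.1 0.7 0.4] w 0.0854 q [ 0.24  0.41  1.61  0.    1.12 -1.25]
```

View pics/w8.png

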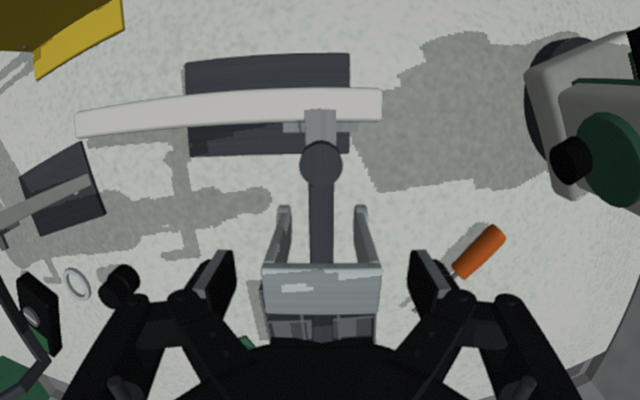

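Released, and the yoke hangs on the spare arm with the pads clear of the legs. I'll rise straight up and go to the loaded pin.

```bash
python3 - <<'E'
from h import *
w=arc((.5514,-.0936),[9.4],-.030,.27); print(w); plan(w)
E
```

```text
[(np.float64(0.6500902981014831), np.float64(-0.046853609116420586), 0.27, 99.4, 0)]
t 14.4 pos [0.5568 0.1819 0.1358] jaw yaw 85.8 xaxis [ 0.  0. -1.] F [ 0.1 -0.7 -0.5] w 0.0851 q [ 0.24  0.41  1.61  0.    1.12 -1.25]
{'gripper': 0, 'dx': np.float64(-5.37), 'dy': np.float64(-8.85), 'dz': np.float64(4.39), 'roll': np.float64(-1.7)}
```

Emit:
{"fn": "step_arm", "kwargs": {"steps": [{"gripper": 1,"dx": -0.5,"dy": 0,"dz": 0,"roll": 0},{"gripper": 1,"dx": -1.3,"dy": 0,"dz": 0,"roll": 0},{"gripper": 1,"dx": -2.2,"dy": 0,"dz": 0,"roll": 0},{"gripper": 1,"dx": -3.2,"dy": 0,"dz": 0,"roll": 0},{"gripper": 1,"dx": -4.2,"dy": 0,"dz": 0,"roll": 0},{"gripper": 1,"dx": -5.37,"dy": -0.2,"dz": 0,"roll": 0},{"gripper": 0.5,"dx": -5.37,"dy": -1.6,"dz": 0.7,"roll": -0.4},{"gripper": 0,"dx": -5.37,"dy": -3.2,"dz": 1.5,"roll": -0.7}]}}

```text
t: 15.2
ee_pos: [0.5892, 0.1, 0.2731]
tcp_rot: [-0.01, 0.705, 0.011, 0.709]
force: [0.6, -0.1, -0.5]
grip_width: 0.059
```

Emit:
{"fn": "step_arm", "kwargs": {"steps": [{"gripper": 0,"dx": 0,"dy": -1.4,"dz": 0.8,"roll": -0.3},{"gripper": 0,"dx": 0,"dy": -2.8,"dz": 1.6,"roll": -0.6},{"gripper": 0,"dx": 0,"dy": -4.2,"dz": 2.3,"roll": -0.9},{"gripper": 0,"dx": 0,"dy": -5.2,"dz": 2.8,"roll": -1},{"gripper": 0,"dx": 0,"dy": -5.65,"dz": 2.9,"roll": -1},{"gripper": 0,"dx": 0,"dy": -5.65,"dz": 2.9,"roll": -1},{"gripper": 0,"dx": 0,"dy": -5.65,"dz": 2.9,"roll": -1},{"gripper": 0,"dx": 0,"dy": -5.65,"dz": 2.9,"roll": -1}]}}

```text
t: 16.0
ee_pos: [0.6636, -0.0385, 0.2704]
tcp_rot: [-0.058, 0.705, 0.059, 0.705]
force: [-0.3, 0.4, -0.2]
grip_width: -0.0002
```

```bash
python3 - <<'E'
from h import *
s=get_state();c=save('wrist','w9')
w=arc((.5514,-.0936),[9.4],-.030,.171); plan(w,s)
P=wpts(c)@R.from_quat(s['tcp_rot']).as_matrix().T+s['ee_pos'];im=c['pixels'].astype(int).sum(-1)
m=(c['depth']>0)&(P[...,2]>.18)&(P[...,2]<.21)&(im<270)&(abs(P[...,0]-.655)<.03)&(abs(P[...,1]+.077)<.03)
print(m.sum(),P[m].mean(0) if m.any() else 0)
m=(c['depth']>0)&(P[...,2]>.158)&(P[...,2]<.17)&(im<270)&(abs(P[...,0]-.6)<.04)&(abs(P[...,1]+.085)<.03)
q=P[m][:,:2];print(len(q),q.mean(0));d=np.linalg.svd(q-q.mean(0))[2][0];print(np.degrees(np.arctan(d[1]/d[0])))
c=save('scene','s9')
E
```

```text
t 16.0 pos [ 0.6636 -0.0385  0.2704] jaw yaw 99.5 xaxis [-0.     0.001 -1.   ] F [-0.3  0.4 -0.2] w -0.0002 q [-0.12  0.41  1.24  0.    1.49 -1.86]
{'gripper': 0, 'dx': np.float64(3.98), 'dy': np.float64(-0.24), 'dz': np.float64(-0.59), 'roll': np.float64(0.01)}
263 [ 0.65350735 -0.07776525  0.19662415]
1271 [ 0.59911806 -0.08687667]
9.22723903514788
```

View pics/w9.png

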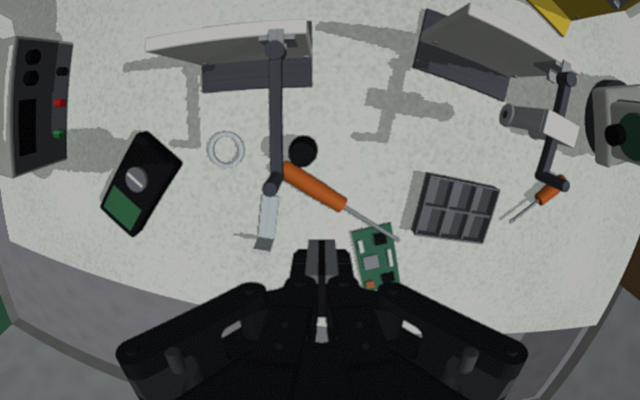

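View pics/s9.png

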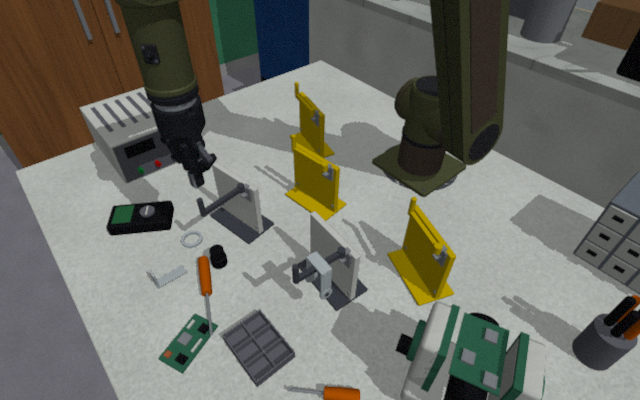

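The yoke hangs on the spare arm at (318,265), and the loaded hook is empty and still out, pin at (272,185) in the wrist view. I'll descend on its +y side.

Emit:
{"fn": "step_arm", "kwargs": {"steps": [{"gripper": 0,"dx": 0,"dy": -0.1,"dz": -0.4,"roll": 0},{"gripper": 0,"dx": 0.8,"dy": -0.24,"dz": -0.59,"roll": 0},{"gripper": 0,"dx": 1.7,"dy": -0.24,"dz": -0.59,"roll": 0},{"gripper": 0,"dx": 2.6,"dy": -0.24,"dz": -0.59,"roll": 0},{"gripper": 0,"dx": 3.4,"dy": -0.24,"dz": -0.59,"roll": 0},{"gripper": 0,"dx": 3.95,"dy": -0.24,"dz": -0.59,"roll": 0},{"gripper": 0,"dx": 3.95,"dy": -0.24,"dz": -0.59,"roll": 0},{"gripper": 0,"dx": 3.95,"dy": -0.24,"dz": -0.59,"roll": 0}]}}

```text
t: 16.9
ee_pos: [0.6508, -0.0483, 0.1717]
tcp_rot: [-0.058, 0.705, 0.058, 0.705]
force: [0.2, -0.2, -0.0]
grip_width: -0.0001
```

```bash
python3 - <<'E'
from h import *
plan(arc((.5514,-.0936),np.r_[9.4,np.linspace(5,-31,7)],-.0195,.171))
E
```

```text
t 16.9 pos [ 0.6508 -0.0483  0.1717] jaw yaw 99.4 xaxis [ 0. -0. -1.] F [ 0.2 -0.2 -0. ] w -0.0001 q [-0.14  0.46  1.42 -0.    1.27 -1.87]
{'gripper': 0, 'dx': np.float64(0.03), 'dy': np.float64(-0.36), 'dz': np.float64(-0.02), 'roll': np.float64(0.0)}
{'gripper': 0, 'dx': np.float64(0.03), 'dy': np.float64(-0.68), 'dz': np.float64(0.03), 'roll': np.float64(0.55)}
{'gripper': 0, 'dx': np.float64(0.03), 'dy': np.float64(-1.13), 'dz': np.float64(0.05), 'roll': np.float64(1.3)}
{'gripper': 0, 'dx': np.float64(0.03), 'dy': np.float64(-1.58), 'dz': np.float64(0.03), 'roll': np.float64(2.05)}
{'gripper': 0, 'dx': np.float64(0.03), 'dy': np.float64(-2.02), 'dz': np.float64(-0.04), 'roll': np.float64(2.8)}
{'gripper': 0, 'dx': np.float64(0.03), 'dy': np.float64(-2.45), 'dz': np.float64(-0.15), 'roll': np.float64(3.55)}
{'gripper': 0, 'dx': np.float64(0.03), 'dy': np.float64(-2.87), 'dz': np.float64(-0.31), 'roll': np.float64(4.3)}
{'gripper': 0, 'dx': np.float64(0.03), 'dy': np.float64(-3.27), 'dz': np.float64(-0.51), 'roll': np.float64(5.05)}
```

Emit:
{"fn": "step_arm", "kwargs": {"steps": [{"gripper": 0,"dx": 0,"dy": -0.36,"dz": 0,"roll": 0},{"gripper": 0,"dx": 0,"dy": -0.68,"dz": 0.03,"roll": 0.55},{"gripper": 0,"dx": 0,"dy": -1.13,"dz": 0.05,"roll": 1.3},{"gripper": 0,"dx": 0,"dy": -1.58,"dz": 0.03,"roll": 2.05},{"gripper": 0,"dx": 0,"dy": -2.02,"dz": -0.04,"roll": 2.8},{"gripper": 0,"dx": 0,"dy": -2.45,"dz": -0.15,"roll": 3.55},{"gripper": 0,"dx": 0,"dy": -2.87,"dz": -0.31,"roll": 4.3},{"gripper": 0,"dx": 0,"dy": -3.27,"dz": -0.51,"roll": 5.05}]}}

```text
t: 17.7
ee_pos: [0.6531, -0.1317, 0.1729]
tcp_rot: [0.191, 0.68, -0.19, 0.682]
force: [-0.2, 1.1, -0.1]
grip_width: 0.0001
```

```bash
python3 - <<'E'
from h import *
plan(arc((.5514,-.0936),np.linspace(-36.5,-75,8),-.0195,.171))
E
```

```text
t 17.7 pos [ 0.6531 -0.1317  0.1729] jaw yaw 58.8 xaxis [ 0.004  0.    -1.   ] F [-0.2  1.1 -0.1] w 0.0001 q [-0.26  0.47  1.39  0.    1.28 -1.29]
{'gripper': 0, 'dx': np.float64(0.07), 'dy': np.float64(-0.41), 'dz': np.float64(-0.01), 'roll': np.float64(0.66)}
{'gripper': 0, 'dx': np.float64(0.07), 'dy': np.float64(-0.82), 'dz': np.float64(0.0), 'roll': np.float64(1.35)}
{'gripper': 0, 'dx': np.float64(0.07), 'dy': np.float64(-1.23), 'dz': np.float64(-0.02), 'roll': np.float64(2.03)}
{'gripper': 0, 'dx': np.float64(0.07), 'dy': np.float64(-1.64), 'dz': np.float64(-0.08), 'roll': np.float64(2.72)}
{'gripper': 0, 'dx': np.float64(0.07), 'dy': np.float64(-2.04), 'dz': np.float64(-0.18), 'roll': np.float64(3.41)}
{'gripper': 0, 'dx': np.float64(0.07), 'dy': np.float64(-2.42), 'dz': np.float64(-0.31), 'roll': np.float64(4.1)}
{'gripper': 0, 'dx': np.float64(0.07), 'dy': np.float64(-2.79), 'dz': np.float64(-0.49), 'roll': np.float64(4.78)}
{'gripper': 0, 'dx': np.float64(0.07), 'dy': np.float64(-3.15), 'dz': np.float64(-0.7), 'roll': np.float64(5.47)}
```

Emit:
{"fn": "step_arm", "kwargs": {"steps": [{"gripper": 0,"dx": 0.02,"dy": -0.41,"dz": 0,"roll": 0.65},{"gripper": 0,"dx": 0.02,"dy": -0.82,"dz": 0,"roll": 1.35},{"gripper": 0,"dx": 0.02,"dy": -1.23,"dz": -0.02,"roll": 2.05},{"gripper": 0,"dx": 0.02,"dy": -1.64,"dz": -0.08,"roll": 2.7},{"gripper": 0,"dx": 0.02,"dy": -2.04,"dz": -0.18,"roll": 3.4},{"gripper": 0,"dx": 0.02,"dy": -2.42,"dz": -0.31,"roll": 4.1},{"gripper": 0,"dx": 0.02,"dy": -2.79,"dz": -0.49,"roll": 4.8},{"gripper": 0,"dx": 0.02,"dy": -3.15,"dz": -0.7,"roll": 5.45}]}}

```text
t: 18.5
ee_pos: [0.5979, -0.191, 0.1727]
tcp_rot: [0.43, 0.56, -0.429, 0.563]
force: [2.3, 1.4, 0.3]
grip_width: 0.0001
```

```bash
python3 - <<'E'
from h import *
plan(arc((.5514,-.0936),[-76.5,-78,-79.5,-81],-.0195,.171))
E
```

```text
t 18.5 pos [ 0.5979 -0.191   0.1727] jaw yaw 15.2 xaxis [ 0.005 -0.001 -1.   ] F [2.3 1.4 0.3] w 0.0001 q [-0.38  0.42  1.48  0.    1.24 -0.64]
{'gripper': 0, 'dx': np.float64(0.07), 'dy': np.float64(-0.12), 'dz': np.float64(-0.03), 'roll': np.float64(0.21)}
{'gripper': 0, 'dx': np.float64(0.07), 'dy': np.float64(-0.23), 'dz': np.float64(-0.01), 'roll': np.float64(0.4)}
{'gripper': 0, 'dx': np.float64(0.07), 'dy': np.float64(-0.34), 'dz': np.float64(0.0), 'roll': np.float64(0.58)}
{'gripper': 0, 'dx': np.float64(0.07), 'dy': np.float64(-0.45), 'dz': np.float64(0.01), 'roll': np.float64(0.77)}
```

Emit:
{"fn": "step_arm", "kwargs": {"steps": [{"gripper": 0,"dx": 0,"dy": -0.12,"dz": 0,"roll": 0.2},{"gripper": 0,"dx": 0,"dy": -0.23,"dz": 0,"roll": 0.4},{"gripper": 0,"dx": 0,"dy": -0.34,"dz": 0,"roll": 0.6},{"gripper": 0,"dx": 0,"dy": -0.4,"dz": 0,"roll": 0.7},{"gripper": 0,"dx": 0,"dy": -0.44,"dz": 0,"roll": 0.7},{"gripper": 0,"dx": 0,"dy": -0.47,"dz": 0,"roll": 0.7},{"gripper": 0,"dx": 0,"dy": -0.5,"dz": 0,"roll": 0.7},{"gripper": 0,"dx": 0,"dy": -0.5,"dz": 0,"roll": 0.7}]}}

```text
t: 19.3
ee_pos: [0.5888, -0.1928, 0.172]
tcp_rot: [0.457, 0.538, -0.453, 0.544]
force: [10.0, 1.3, -1.0]
grip_width: -0.0002
```

```bash
python3 - <<'E'
from h import *
plan([])
save('wrist','w10')
E
```

```text
t 19.3 pos [ 0.5888 -0.1928  0.172 ] jaw yaw 9.8 xaxis [ 0.009 -0.001 -1.   ] F [10.   1.3 -1. ] w -0.0002 q [-0.39  0.41  1.5   0.    1.22 -0.56]
```

View pics/w10.png

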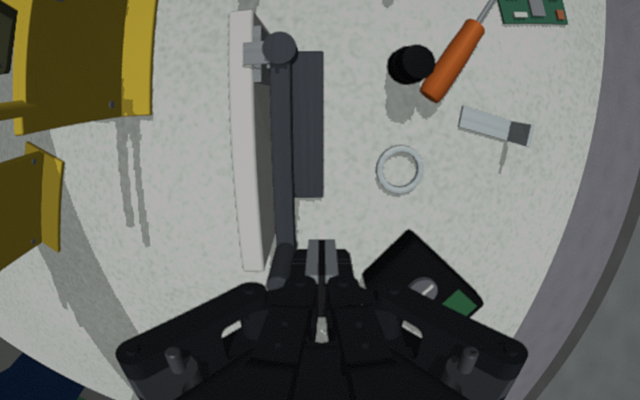

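The arm lies parallel to its panel, and the 10 N reaction says it is at the stop. I'll back off and rise.

Emit:
{"fn": "step_arm", "kwargs": {"steps": [{"gripper": 0,"dx": 0,"dy": 0.3,"dz": 0,"roll": 0},{"gripper": 0,"dx": 0,"dy": 0.7,"dz": 0,"roll": 0},{"gripper": 0,"dx": -0.8,"dy": 0.7,"dz": 0,"roll": 0},{"gripper": 0,"dx": -2,"dy": 0.7,"dz": 0,"roll": 0},{"gripper": 0,"dx": -3.4,"dy": 0.7,"dz": 0,"roll": 0},{"gripper": 0,"dx": -4.5,"dy": 0.7,"dz": 1,"roll": 0},{"gripper": 0,"dx": -4.5,"dy": 0.7,"dz": 2,"roll": 0},{"gripper": 0,"dx": -4.5,"dy": 0.7,"dz": 2,"roll": 0}]}}

```text
t: 20.15
ee_pos: [0.6104, -0.242, 0.284]
tcp_rot: [0.455, 0.54, -0.456, 0.541]
force: [-0.0, -0.3, -0.7]
grip_width: -0.0
```

```bash
python3 - <<'E'
from h import *
plan([])
c=save('scene','s11');P=pts(c);t=save('top','t11');im=c['pixels'][130:310,160:380,::-1]; cv2.imwrite('pics/s11z.png',cv2.resize(im,None,fx=3.6,fy=3.2,interpolation=3))
for c in(c,t):
  P=pts(c).reshape(-1,3);x,y,z=P.T;dk=c['pixels'].reshape(-1,3).astype(int).sum(1)<270
  for n,a in(('load pin',(.54,.60,-.23,-.17)),('spare pin',(.58,.64,.15,.21))):
    m=(x>a[0])&(x<a[1])&(y>a[2])&(y<a[3])&(z>.185)&(z<.205)&dk; print(n,m.sum(),P[m].mean(0).round(4) if m.any() else '')
  m=(abs(x-.557)<.04)&(abs(y-.182)<.04)&(z>.166)&(z<.178)&~dk; print('bar',m.sum(),np.median(P[m],0).round(4), P[m].min(0).round(3),P[m].max(0).round(3))
E
```

```text
t 20.15 pos [ 0.6104 -0.242   0.284 ] jaw yaw 9.7 xaxis [ 0.001 -0.002 -1.   ] F [-0.  -0.3 -0.7] w -0.0 q [-0.44  0.39  1.24 -0.    1.51 -0.61]
load pin 31 [ 0.5705 -0.1945  0.1942]
spare pin 61 [0.6084 0.1805 0.1955]
bar 313 [0.5567 0.1832 0.1713] [0.543 0.155 0.166] [0.595 0.207 0.174]
load pin 0 
spare pin 22 [0.6069 0.1778 0.1968]
bar 231 [0.5573 0.1812 0.1718] [0.517 0.156 0.166] [0.595 0.206 0.178]
```

View pics/s11z.png

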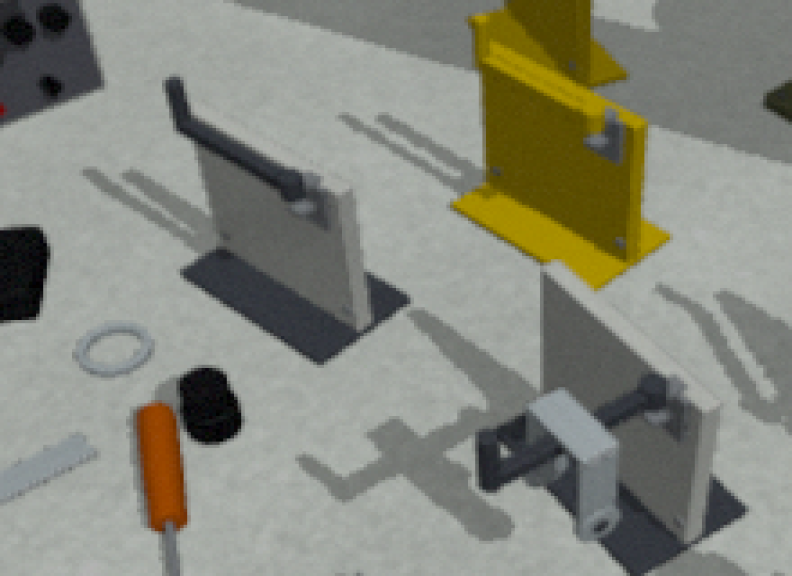

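The enlarged view shows the left hook folded along its panel. The yoke hangs level on the other arm between hinge and pin, at (575,430), and nothing touches it. I'll hand in.

```bash
python3 -c "
from plant import hand_in
print(hand_in())"
```

```text
the job is handed in; nothing more can be done
None
```

The job is done and handed in at about 20 s, against the 64 s limit. I opened the spare hook, moved the yoke onto it, then folded the emptied hook. I saw no slip or drop in the camera checks along the way.

- **Spare hook:** I pushed it out until it met its stop, with about 7 N at contact. After the release its pin was still at the straight-out position, to within 1–3 mm.
- **Yoke:** It hangs level on the spare arm, midway between hinge and pin. The bar's top measured about 171–172 mm up, which matches it sitting on the arm.
- **First hook:** I pushed it in until it met its stop, with about 10 N at contact. The scene camera put it about 0.02 rad from fully folded, which is about the camera's accuracy.
- **Robot at hand-in:** It stood clear of everything, with about 0.7 N or less on the tool, which is sensor noise.

The top camera gave no reading of the folded pin in the last check, so that measurement rests on the scene camera and the contact force alone. The two cameras disagreed by 2–3 mm elsewhere.

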